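# Proof-pull a glued neck block

### The arm

A 6-joint arm with a two-finger parallel gripper is mounted at the origin on the work surface. World frame = base frame: x ahead of the robot, y to its left, z up, the work surface at z = 0. Lengths are in m, angles in rad, forces in N, time in s.
With the tool pointing down it reaches from about 0.425 to 0.95 m from the base axis. Payload 3.5 kg.
Tool frame: the origin (TCP) lies at the very end of the fingers, on their centre line; the grasp point (between the pads) lies 19 mm behind it; z points along the fingers, y is the direction in which the jaws open and shut (so a half turn about z gives the same grasp; the last joint's range is limited). The gripper opens to 85 mm and grips with 20 to 120 N. Pads are 22 mm wide; open, the fingers measure 114 mm over their backs; the gripper's body (76 mm by 85 mm) begins 54 mm behind the grasp point. The pads swing forward as they close: fully open they stand 13 mm farther back than shut.
Start: joints at [-1.393, 0.286, 1.577, -0, 1.279, -0.15], TCP at [0.217, -0.639, 0.231] pointing down, gripper open.
Joint ranges: [-2.77, 2.77], [-0.9, 2.22], [0.21, 2.48], [-1.53, 4.67], [0.24, 2.81], [-2.84, 2.84]. Speed limits (rad/s): [2.79, 2.79, 3.14, 3.14, 3.14, 3.14].

### API

Orientations are given as a unit quaternion [x, y, z, w].
In Python, from plant import ctrl, eyes, ticket gives the robot as it stands.
- The arm moves only by the tool send_rows, never from a script. Its arguments are lists of equal length, an entry for each row: "translation": the shift along the tool's x, y, z in units of 30 mm (1.0 is 30 mm), a list of three; "rotation": the turn, a rotation vector about the tool's x, y, z in units of 5 degrees (1.0 is 5 degrees), a list of three; "grip": the finger opening in mm, from 0 to 85.4. A call has 1 to 5 rows; each row shifts and turns the commanded pose from where the row before left it, along the tool's axes as they then stand; what a row does not reach is not made up. A row lasts 1/8 s, in which the tool goes at most 62.5 mm and 10.7 degrees, less where a joint would pass 70% of its speed; a pose out of reach is approached as far as the arm can. A call is refused whole if a number of a shift passes 1 or a number of a turn 1, either way. A call with a gripper value outside its range is refused whole. The fingers move at their own pace and stop on an object; "squeeze" is the grip in N (left out, the last holds). Time passes only in rows, so rows that do not move let the fingers close. It gives the time, the measured TCP pose, the force and the opening at its end, in the units of the state.
- ctrl.get_state(): the state, without advancing time (a new reading comes with each control period).
- eyes.read_camera(name): name is "scene" or "side" or "wrist"; returns a dict with "image" (384x512x3 uint8, blue, green, red), "mtx" (3x3 intrinsics, pixels), "xyz" and "orientation" of the camera in the world; the wrist camera has in their place "hand_eye" (4x4, takes a point from camera to tool coordinates, whose origin is the TCP and whose axes are the flange's). Camera axes: x right, y down, z forward; pixel columns grow to the right and rows downward; lengths in m; the calibration is good to about 2 mm. A picture is of the moment at which its call begins: read the wrist's pose just before it. There is no depth.
- ticket.sign_off(): hands the job in, once; it reports no verdict.
The state is a dict: "time": time; "qpos": joint angles; "dq": joint speeds; "joint_efforts": joint torques, N m; "eef_pos": TCP position; "tcp_rot": TCP orientation; "contact_force": force on the tool from outside, world axes, zero at the start; "wrist_torque": the same for the moment, N m; "opening": opening from 0.0 (shut) to 1.0 (fully open).
Only numpy, scipy, OpenCV 4.12 (cv2) and the standard library are available. Lean on these libraries where they do the work, as an engineer would, in place of code of your own. Each camera call takes 0.05 s, during which the arm holds its last target. There are 200 camera calls.

### The job

Three spring pull testers on the guitar maker's bench each hold a wooden part glued to a plate: find the neck block (L-shaped: an upright with a low foot), grip its upright near the top and pull straight up until the tester's index stands midway between the two thick marks of its scale, about 28 mm of lift. Hold it there for three seconds to prove the joint, never pulling up to the top stop. Then ease it all the way down before letting go, so that it does not snap back; do not lift the other two.

Things in the scene. Friction and masses are not known exactly. Their poses are not given: they have to be found in the camera images.
- neck_grip (a point): Point to grip: centre of the neck block's upright, 15 mm below its top, about 106 mm above the bench at rest; z up. Pale wood upright 40 (x) by 30 (y), 60 mm tall, with an 18 mm high foot sticking out 21 mm to -x. Jaws from above, closing along this y. Glued to a brown plate on a steel carriage (96 x 86) on a grey tester (116 x 108), fixed. Scale post 116 mm tall at x +58, y -44 mm from here.
- neck_test (a joint): Lift of the neck block and carriage, m: 0 at rest, up positive, top stop at 0.050. A small index on the carriage runs beside the scale post, whose two thick black marks are at 0.020 and 0.036. Spring and weight pull down: about 4 N at the start, rising 0.3 N per mm, about 12 N at 28 mm. It drops back fast when let go.
- tail_test (a joint): Same for the tester with the tail block (a plain low pale block 72 x 26 mm, 40 mm tall, without a foot). It must stay down at 0.
- dowel_test (a joint): Same for the tester with the round dowel (pale wood, 28 mm diameter, 60 mm tall). It must stay down at 0.

How it is judged:
On the way:
1. the neck block is held by the jaws at its upright (grasp point within 35 mm of the grip point), lifted 20 to 36 mm, for 2 s, the other testers down (value of joint neck_test between 0.02 and 0.036 m and distance between the grasp point and neck_grip below 0.035 m and contact force between the fingers and anything else above 2 N and value of joint each of tail_test, dowel_test below 0.004 m), for 2 s.
At the end, for the whole second after the job is handed in: The neck block has been pulled and held, and is back down (lift under 4 mm) and let go; the other two testers are down (under 4 mm) (value of joint each of neck_test, tail_test, dowel_test below 0.004 m); the robot touches nothing.
It fails at once if the neck block's tester is pulled up to its top stop (lift over 47 mm) (value of joint neck_test above 0.047 m).
It fails at once if the neck block snaps back (falls faster than 0.45 m/s) (velocity of joint neck_test below -0.45 m/s).
It fails at once if another tester is lifted (more than 8 mm) (value of joint any of tail_test, dowel_test above 0.008 m).
It also fails if it takes over 40 s, if anything falls off the work surface, if the arm or the gripper's body presses on something with over 40 N, if the wrist force passes 120 N, or if a joint passes its speed limit or range.

## Working session

There is one attempt and no reset: what is moved stays moved. The work goes in short steps, Python scripts to look and compute and a tool call to move; the robot and the scene stay as the last step left them, time stands still between calls to the robot, and variables do not carry over. Pictures are saved under pics/ and viewed, about 8 in all and at most 12, crops included, and the job is handed in when it is done.

Besides the shell and the picture viewer there is one more tool, called after ">>>" as name(argument=value, ...), one argument or row to a line, values as JSON. send_rows: Moves the arm, as the interface text tells. Its arguments: {"type":"object","properties":{"translation":{"type":"array"},"rotation":{"type":"array"},"grip":{"type":"array"},"squeeze":{"type":"number"}},"required":["translation","rotation","grip"]}

```bash
mkdir -p pics; ls; cat > h.py <<'E'
import numpy as np, cv2
from scipy.spatial.transform import Rotation as R
from plant import ctrl, eyes, ticket
def cam(n):
    s=ctrl.get_state(); c=eyes.read_camera(n); 
    if n=="wrist":
        T=np.eye(4);T[:3,:3]=R.from_quat(s["tcp_rot"]).as_matrix();T[:3,3]=s["eef_pos"]
        M=T@np.array(c["hand_eye"])
    else:
        M=np.eye(4);o=np.array(c["orientation"]);M[:3,:3]=R.from_quat(o).as_matrix() if o.size==4 else o.reshape(3,3);M[:3,3]=c["xyz"]
    return c["image"],np.array(c["mtx"]),M
def ray(K,M,px,z):
    d=M[:3,:3]@np.linalg.solve(K,[px[0],px[1],1]);o=M[:3,3]
    return o+d*(z-o[2])/d[2]
def proj(K,M,p):
    q=M[:3,:3].T@(np.asarray(p)-M[:3,3]);q=K@q;return q[:2]/q[2]
E
python3 - <<'E'
from h import *
s=ctrl.get_state();print({k:np.round(v,3) for k,v in s.items()})
ims=[]
for n in("scene","side","wrist"):
    i,K,M=cam(n);np.savez(f"{n}0.npz",i=i,K=K,M=M);print(n,np.round(K,1).tolist(),np.round(M,3).tolist());cv2.imwrite(f"pics/{n}0.png",i)
E
```

```text
pics
{'time': np.float64(0.0), 'qpos': array([-1.393,  0.287,  1.578,  0.   ,  1.279, -0.15 ]), 'dq': array([-0.   , -0.002, -0.   , -0.   , -0.   , -0.001]), 'joint_efforts': array([ 1.0000e-03, -4.0598e+01, -2.9262e+01, -0.0000e+00,  6.0000e-03,
       -0.0000e+00]), 'eef_pos': array([ 0.217, -0.638,  0.23 ]), 'tcp_rot': array([ 0.987,  0.163, -0.   , -0.001]), 'contact_force': array([0.245, 1.565, 0.013]), 'wrist_torque': array([ 0.027, -0.005, -0.008]), 'opening': np.float64(1.0)}
scene [[429.4, 0.0, 258.9], [0.0, 429.4, 196.1], [0.0, 0.0, 1.0]] [[0.725, 0.584, -0.366, 0.828], [0.689, -0.606, 0.397, -0.316], [0.01, -0.54, -0.842, 0.79], [0.0, 0.0, 0.0, 1.0]]
side [[370.2, 0.0, 252.2], [0.0, 370.2, 185.0], [0.0, 0.0, 1.0]] [[-0.816, -0.421, 0.396, 0.222], [-0.578, 0.603, -0.55, 0.436], [-0.007, -0.678, -0.735, 0.711], [0.0, 0.0, 0.0, 1.0]]
wrist [[323.8, 0.0, 252.2], [0.0, 323.8, 188.0], [0.0, 0.0, 1.0]] [[0.322, -0.897, -0.302, 0.295], [-0.947, -0.306, -0.101, -0.612], [-0.002, 0.318, -0.948, 0.373], [0.0, 0.0, 0.0, 1.0]]
```

View pics/scene0.png

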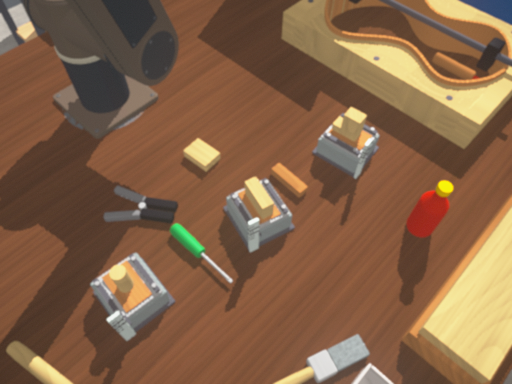

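View pics/side0.png

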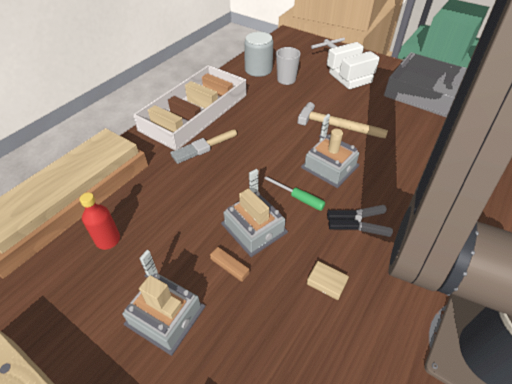

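The neck block (upright plus foot) is at about (350,125) in the scene view and (155,292) in the side view. The tail block is at (258,200) and the dowel at (120,278) in the scene view. I'll zoom in on the neck block in both views.

```bash
python3 - <<'E'
from h import *
a=np.load("scene0.npz");b=np.load("side0.npz")
A=a['i'][95:185,300:390];B=b['i'][245:350,110:215]
A=cv2.resize(A,(400,400),interpolation=cv2.INTER_CUBIC);B=cv2.resize(B,(400,400),interpolation=cv2.INTER_CUBIC)
for im,x0,y0,w in((A,300,95,90),(B,110,245,105)):
    for k in range(0,w,10):
        p=int(k*400/w);cv2.putText(im,str(x0+k),(p,10),0,.35,(255,255,0));cv2.putText(im,str(y0+k),(0,p+4),0,.35,(255,255,0))
cv2.imwrite("pics/z0.png",np.hstack([A,B]))
for n,px in(("scene",(350,118)),("side",(154,287))):
    d=np.load(n+"0.npz")
    for z in(.121,.106):print(n,z,ray(d['K'],d['M'],px,z).round(3))
E
```

```text
scene 0.121 [0.541 0.273 0.121]
scene 0.106 [0.535 0.287 0.106]
side 0.121 [0.54  0.288 0.121]
side 0.106 [0.548 0.285 0.106]
```

View pics/z0.png

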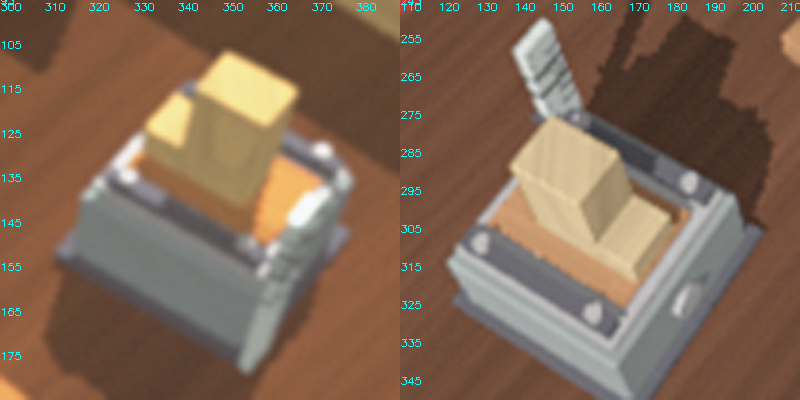

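Both views show the neck block's top face clearly. The scene crop corners are (228,52), (298,90), (265,127) and (195,88). The side crop corners are (552,118), (622,152), (578,203) and (512,165).

```bash
python3 - <<'E'
from h import *
pts={"scene":(np.array([(228,52),(298,90),(265,127),(195,88)],float)+.5)*90/400-.5+[300,95],
"side":(np.array([(152,118),(222,152),(178,203),(112,165)],float)+.5)*105/400-.5+[110,245]}
for n,p in pts.items():
    d=np.load(n+"0.npz");w=np.array([ray(d['K'],d['M'],q,.121) for q in p])
    print(n,w.round(4)[:,:2].tolist(),w.mean(0).round(4))
    for i in range(4):
        e=w[(i+1)%4]-w[i];print(i,np.linalg.norm(e).round(4),np.degrees(np.arctan2(e[1],e[0])).round(1))
# fit position+yaw: both
from scipy.optimize import least_squares
def corners(v):
    c,s=np.cos(v[2]),np.sin(v[2]);L=np.array([(-20,15),(20,15),(20,-15),(-20,-15)])/1e3
    return np.c_[v[0]+c*L[:,0]-s*L[:,1],v[1]+s*L[:,0]+c*L[:,1],np.full(4,v[3])]
import itertools
for yaw in np.radians([0,-45,45,90,135,180,-135,-90]):
  best=None
  for r1 in range(4):
   for r2 in range(4):
    def f(v):
        C=corners(v);o=[]
        for n,r in(("scene",r1),("side",r2)):
            d=np.load(n+"0.npz") if 0 else D[n]
            for k in range(4):o.append(proj(*d,C[(k+r)%4])-pts[n][k])
        return np.ravel(o)
    D={n:(lambda d:(d['K'],d['M']))(np.load(n+"0.npz")) for n in pts}
    s=least_squares(f,[.54,.28,yaw,.121],loss="soft_l1")
    if best is None or s.cost<best[0]:best=(s.cost,s.x.round(4),np.degrees(s.x[2]).round(1),np.abs(s.fun).max())
  print(best)
E
```

```text
scene [[0.522, 0.302], [0.561, 0.3053], [0.5637, 0.2752], [0.525, 0.2721]] [0.5429 0.2886 0.121 ]
0 0.0391 4.8
1 0.0301 -84.8
2 0.0389 -175.4
3 0.03 95.6
side [[0.5622, 0.2772], [0.5233, 0.271], [0.522, 0.3003], [0.5597, 0.3044]] [0.5418 0.2882 0.121 ]
0 0.0393 -170.9
1 0.0293 92.7
2 0.038 6.3
3 0.0273 -84.9
(np.float64(1.5142255176705202), array([0.5424, 0.2883, 0.1016, 0.1208]), np.float64(5.8), np.float64(1.1989173816313041))
(np.float64(1.514225517669431), array([0.5424, 0.2883, 0.1016, 0.1208]), np.float64(5.8), np.float64(1.1989178069067066))
(np.float64(1.5142255176691553), array([0.5424, 0.2883, 0.1016, 0.1208]), np.float64(5.8), np.float64(1.1989176328422673))
(np.float64(1.514225517669281), array([0.5424, 0.2883, 3.2432, 0.1208]), np.float64(185.8), np.float64(1.198917759723713))
(np.float64(1.5142255176692254), array([0.5424, 0.2883, 3.2432, 0.1208]), np.float64(185.8), np.float64(1.198917703154848))
(np.float64(1.5142255176729014), array([0.5424, 0.2883, 3.2432, 0.1208]), np.float64(185.8), np.float64(1.1989181737189938))
(np.float64(1.514225517669593), array([ 0.5424,  0.2883, -3.04  ,  0.1208]), np.float64(-174.2), np.float64(1.1989178426919125))
(np.float64(1.514225517669231), array([0.5424, 0.2883, 0.1016, 0.1208]), np.float64(5.8), np.float64(1.1989177711225807))
```

The fit puts the grip point at (0.5424, 0.2883). The top came out at z = 0.1208 against an expected 0.121, the edges match 40 x 30 mm, and the yaw is +5.8°. I'll turn the tool by 13° and move over it, staying at z 0.23.

>>> send_rows(
  translation=[
    [0,0,0],
    [0,0,0],
    [0,0,0],
    [1,-1,0],
    [1,-1,0],
  ],
  rotation=[
    [0,0,0.9],
    [0,0,0.9],
    [0,0,0.8],
    [0,0,0],
    [0,0,0],
  ],
  grip=[85,85,85,85,85],
)

```text
time: 0.78
eef_pos: [0.2711, -0.5725, 0.2306]
tcp_rot: [0.999, 0.05, -0.0, -0.001]
contact_force: [0.3, -1.0, 0.0]
opening: 1.0
```

>>> send_rows(
  translation=[
    [1,-1,0],
    [1,-1,0],
    [1,-1,0],
    [1,-1,0],
    [1,-1,0],
  ],
  rotation=[
    [0,0,0],
    [0,0,0],
    [0,0,0],
    [0,0,0],
    [0,0,0],
  ],
  grip=[85,85,85,85,85],
)

```text
time: 1.4
eef_pos: [0.4057, -0.4076, 0.231]
tcp_rot: [0.999, 0.05, -0.0, -0.0]
contact_force: [0.2, -0.8, 0.3]
opening: 0.999
```

>>> send_rows(
  translation=[
    [1,-1,0],
    [1,-1,0],
    [1,-1,0],
    [1,-1,0],
    [1,-1,0],
  ],
  rotation=[
    [0,0,0],
    [0,0,0],
    [0,0,0],
    [0,0,0],
    [0,0,0],
  ],
  grip=[85,85,85,85,85],
)

```text
time: 2.02
eef_pos: [0.5398, -0.2433, 0.231]
tcp_rot: [0.999, 0.05, -0.0, -0.0]
contact_force: [0.6, -0.9, -0.6]
opening: 0.992
```

>>> send_rows(
  translation=[
    [0.2,-1,0],
    [0.2,-1,0],
    [0.2,-1,0],
    [0.2,-1,0],
    [0.2,-1,0],
  ],
  rotation=[
    [0,0,0],
    [0,0,0],
    [0,0,0],
    [0,0,0],
    [0,0,0],
  ],
  grip=[85,85,85,85,85],
)

```text
time: 2.65
eef_pos: [0.5538, -0.0912, 0.2309]
tcp_rot: [0.999, 0.05, -0.0, -0.0]
contact_force: [-0.1, -0.4, 0.2]
opening: 0.996
```

>>> send_rows(
  translation=[
    [0.2,-1,0],
    [0.2,-1,0],
    [0.1,-1,0],
    [0.1,-1,0],
    [0.1,-1,0],
  ],
  rotation=[
    [0,0,0],
    [0,0,0],
    [0,0,0],
    [0,0,0],
    [0,0,0],
  ],
  grip=[85,85,85,85,85],
)

```text
time: 3.28
eef_pos: [0.5594, 0.06, 0.231]
tcp_rot: [0.999, 0.05, -0.0, -0.0]
contact_force: [0.1, 0.2, 0.1]
opening: 0.996
```

>>> send_rows(
  translation=[
    [0,-1,0],
    [0,-1,0],
    [0,-1,0],
    [0,0,0],
    [0,0,0],
  ],
  rotation=[
    [0,0,0],
    [0,0,0],
    [0,0,0],
    [0,0,0],
    [0,0,0],
  ],
  grip=[85,85,85,85,85],
)

```text
time: 3.9
eef_pos: [0.5506, 0.1481, 0.2311]
tcp_rot: [0.999, 0.051, -0.0, 0.0]
contact_force: [-0.5, 0.8, 0.3]
opening: 1.001
```

```bash
python3 - <<'E'
from h import *
s=ctrl.get_state();i,K,M=cam("wrist");np.savez("wrist1.npz",i=i,K=K,M=M);cv2.imwrite("pics/w1.png",i)
m=R.from_quat(s["tcp_rot"]).as_matrix();print(s["eef_pos"].round(4),m.round(3).tolist(),s["qpos"].round(2))
print("dist in tool units",(m.T@(np.array([.5424,.2883,.085])-s["eef_pos"])/.03).round(2))
c,sn=np.cos(.1016),np.sin(.1016)
for l in((-20,15),(20,15),(20,-15),(-20,-15),(58,-44)):
    x,y=l[0]/1e3,l[1]/1e3;print(l,proj(K,M,[.5424+c*x-sn*y,.2883+sn*x+c*y,.121 if l[0]<50 else .116]).round(1))
E
```

```text
[0.5506 0.1481 0.2311] [[0.995, 0.101, -0.0], [0.101, -0.995, -0.001], [-0.0, 0.0, -1.0]] [ 0.09  0.06  1.84 -0.    1.25  1.55]
dist in tool units [ 0.2  -4.68  4.87]
(-20, 15) [ 66.2 200.8]
(20, 15) [ 57.  153.7]
(20, -15) [ 94.7 153.7]
(-20, -15) [102.2 200.7]
(58, -44) [127.6 103.9]
```

View pics/w1.png

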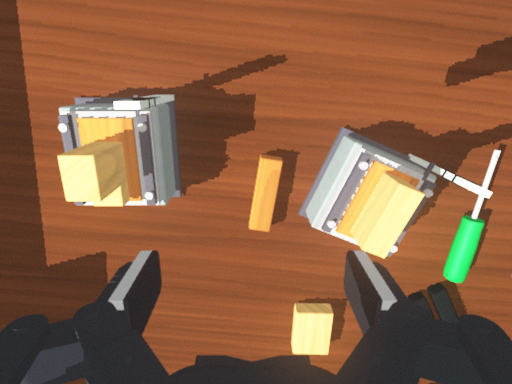

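The upright's top face is at about (61–100, 152–200), and its post is near (135,103). That is close to what I predicted from the overview fit, (57–102, 154–201) and (128,104). I'll move over it and look again.

>>> send_rows(
  translation=[
    [0.1,-1,0],
    [0.1,-1,0],
    [0,-1,0],
    [0,-1,0],
    [0,-0.7,0],
  ],
  rotation=[
    [0,0,0],
    [0,0,0],
    [0,0,0],
    [0,0,0],
    [0,0,0],
  ],
  grip=[85,85,85,85,85],
)

```text
time: 4.58
eef_pos: [0.5427, 0.2896, 0.2312]
tcp_rot: [0.999, 0.05, -0.0, 0.0]
contact_force: [-0.2, -0.3, 0.2]
opening: 0.996
```

>>> send_rows(
  translation=[
    [0,0,0.5],
    [0,0,0],
    [0,0,0],
  ],
  rotation=[
    [0,0,0],
    [0,0,0],
    [0,0,0],
  ],
  grip=[85,85,85],
)

```text
time: 4.95
eef_pos: [0.5425, 0.2884, 0.2158]
tcp_rot: [0.999, 0.05, -0.0, 0.0]
contact_force: [-0.2, 0.5, -0.4]
opening: 0.995
```

```bash
python3 - <<'E'
from h import *
s=ctrl.get_state();i,K,M=cam("wrist");np.savez("wrist2.npz",i=i,K=K,M=M)
m=R.from_quat(s["tcp_rot"]).as_matrix();print(s["eef_pos"].round(4),s["qpos"].round(2))
print("dist in tool units",(m.T@(np.array([.5424,.2883,.085])-s["eef_pos"])/.03).round(2))
c,sn=np.cos(.1016),np.sin(.1016)
for l in((-20,15),(20,15),(20,-15),(-20,-15),(58,-44)):
    x,y=l[0]/1e3,l[1]/1e3;p=proj(K,M,[.5424+c*x-sn*y,.2883+sn*x+c*y,.121 if l[0]<50 else .116]);print(l,p.round(1))
    cv2.circle(i,tuple(int(v) for v in p.round()),2,(255,0,255),-1)
cv2.imwrite("pics/w2.png",i)
E
```

```text
[0.5425 0.2884 0.2158] [ 0.32  0.17  1.75 -0.    1.23  1.79]
dist in tool units [-0.    0.    4.36]
(-20, 15) [233.6 214.7]
(20, 15) [232.5 166. ]
(20, -15) [272.1 165.9]
(-20, -15) [271.3 214.6]
(58, -44) [312.2 113.8]
```

View pics/w2.png

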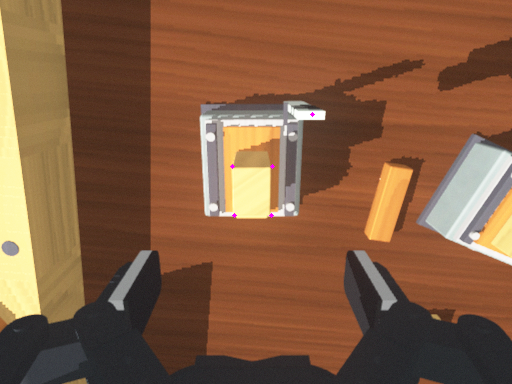

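The predicted corners (magenta) land on the upright's top face to within about 2 px, and the post matches too. I'll descend and close the jaws.

>>> send_rows(
  translation=[
    [0,0,1],
    [0,0,1],
    [0,0,1],
    [0,0,0.8],
    [0,0,0.5],
  ],
  rotation=[
    [0,0,0],
    [0,0,0],
    [0,0,0],
    [0,0,0],
    [0,0,0],
  ],
  grip=[85,85,85,85,85],
)

```text
time: 5.62
eef_pos: [0.5423, 0.2888, 0.0863]
tcp_rot: [0.999, 0.05, -0.0, 0.0]
contact_force: [-0.0, 0.3, -0.1]
opening: 0.994
```

>>> send_rows(
  translation=[
    [0,0,0],
    [0,0,0],
    [0,0,0],
    [0,0,0],
    [0,0,0],
  ],
  rotation=[
    [0,0,0],
    [0,0,0],
    [0,0,0],
    [0,0,0],
    [0,0,0],
  ],
  grip=[50,40,25,20,20],
  squeeze=60,
)

```text
time: 6.25
eef_pos: [0.5434, 0.2893, 0.089]
tcp_rot: [0.999, 0.051, 0.001, 0.0]
contact_force: [-1.5, -3.2, 5.9]
opening: 0.341
```

>>> send_rows(
  translation=[
    [0,0,0],
    [0,0,0],
    [0,0,0],
    [0,0,0],
  ],
  rotation=[
    [0,0,0],
    [0,0,0],
    [0,0,0],
    [0,0,0],
  ],
  grip=[20,20,20,20],
)

```text
time: 6.75
eef_pos: [0.5434, 0.2893, 0.089]
tcp_rot: [0.999, 0.051, 0.001, 0.0]
contact_force: [-0.9, -2.4, 5.7]
opening: 0.347
```

The jaws hold the upright: the opening is about 29.5 mm against 30 mm. Now a slow pull.

>>> send_rows(
  translation=[
    [0,0,-0.2],
    [0,0,-0.2],
    [0,0,-0.2],
    [0,0,0],
    [0,0,0],
  ],
  rotation=[
    [0,0,0],
    [0,0,0],
    [0,0,0],
    [0,0,0],
    [0,0,0],
  ],
  grip=[20,20,20,20,20],
)

```text
time: 7.38
eef_pos: [0.5434, 0.2893, 0.1039]
tcp_rot: [0.999, 0.05, 0.002, -0.0]
contact_force: [6.7, -0.4, -8.0]
opening: 0.343
```

>>> send_rows(
  translation=[
    [0,0,-0.2],
    [0,0,-0.2],
    [0,0,-0.1],
    [0,0,0],
    [0,0,0],
  ],
  rotation=[
    [0,0,0],
    [0,0,0],
    [0,0,0],
    [0,0,0],
    [0,0,0],
  ],
  grip=[20,20,20,20,20],
)

```text
time: 8.0
eef_pos: [0.5433, 0.2892, 0.1176]
tcp_rot: [0.999, 0.05, 0.002, -0.0]
contact_force: [7.9, 1.5, -11.6]
opening: 0.343
```

```bash
python3 - <<'E'
from h import *
s=ctrl.get_state();print(s["eef_pos"].round(4),s["contact_force"].round(1))
o=[]
for n,w in(("scene",(90,300,100)),("side",(220,100,130))):
    i,K,M=cam(n);np.savez(n+"3.npz",i=i,K=K,M=M)
    y,x,k=w;o.append(cv2.resize(i[y:y+k,x:x+k],(400,400),interpolation=cv2.INTER_CUBIC))
cv2.imwrite("pics/l3.png",np.hstack(o))
E
```

```text
[0.5433 0.2892 0.1176] [  7.9   1.5 -11.6]
```

View pics/l3.png

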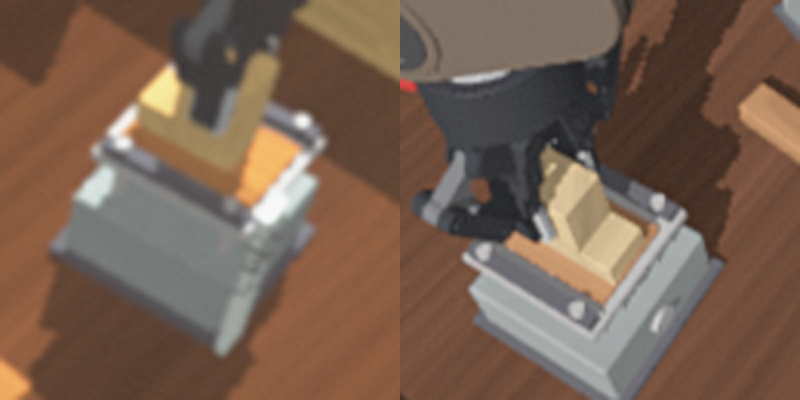

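The carriage is clearly raised off the tester. The scene screw moved from crop0 (128,177) to (123,145) here, and the side screw from (81,243) to (84,250). I'll triangulate the lift from those.

```bash
python3 - <<'E'
from h import *
from scipy.optimize import minimize_scalar
for n,a,b in(("scene",(300+128*.225,95+177*.225),(300+123*.25,90+145*.25)),("side",(110+81*.2625,245+243*.2625),(100+84*.325,220+250*.325))):
    d=np.load(n+"0.npz")
    for z0 in(.05,.06):
        p=ray(d['K'],d['M'],a,z0)
        r=minimize_scalar(lambda l:np.linalg.norm(proj(d['K'],d['M'],p+[0,0,l])-b),bounds=(0,.06),method="bounded")
        print(n,z0,p.round(3),"lift",round(r.x,4),"resid px",round(r.fun,2))
E
```

```text
scene 0.05 [0.507 0.262 0.05 ] lift 0.0286 resid px 0.03
scene 0.06 [0.511 0.254 0.06 ] lift 0.0283 resid px 0.03
side 0.05 [0.581 0.326 0.05 ] lift 0.0308 resid px 0.31
side 0.06 [0.575 0.328 0.06 ] lift 0.0303 resid px 0.31
```

>>> send_rows(
  translation=[
    [0,0,0],
    [0,0,0],
    [0,0,0],
    [0,0,0],
    [0,0,0],
  ],
  rotation=[
    [0,0,0],
    [0,0,0],
    [0,0,0],
    [0,0,0],
    [0,0,0],
  ],
  grip=[20,20,20,20,20],
)

```text
time: 8.72
eef_pos: [0.5433, 0.2893, 0.1176]
tcp_rot: [0.999, 0.05, 0.001, -0.0]
contact_force: [9.3, 0.9, -12.1]
opening: 0.344
```

The images give a lift of 28–31 mm and the arm gives 28.6 mm, so I'll hold here for the rest of the three seconds.

>>> send_rows(
  translation=[
    [0,0,0],
    [0,0,0],
    [0,0,0],
    [0,0,0],
    [0,0,0],
  ],
  rotation=[
    [0,0,0],
    [0,0,0],
    [0,0,0],
    [0,0,0],
    [0,0,0],
  ],
  grip=[20,20,20,20,20],
)

```text
time: 9.35
eef_pos: [0.5434, 0.2893, 0.1176]
tcp_rot: [0.999, 0.05, 0.002, -0.0]
contact_force: [9.0, 0.6, -12.5]
opening: 0.34
```

>>> send_rows(
  translation=[
    [0,0,0],
    [0,0,0],
    [0,0,0],
    [0,0,0],
    [0,0,0],
  ],
  rotation=[
    [0,0,0],
    [0,0,0],
    [0,0,0],
    [0,0,0],
    [0,0,0],
  ],
  grip=[20,20,20,20,20],
)

```text
time: 9.98
eef_pos: [0.5433, 0.2892, 0.1176]
tcp_rot: [0.999, 0.05, 0.001, -0.0]
contact_force: [9.4, 0.4, -12.6]
opening: 0.342
```

>>> send_rows(
  translation=[
    [0,0,0],
    [0,0,0],
    [0,0,0],
    [0,0,0],
    [0,0,0],
  ],
  rotation=[
    [0,0,0],
    [0,0,0],
    [0,0,0],
    [0,0,0],
    [0,0,0],
  ],
  grip=[20,20,20,20,20],
)

```text
time: 10.6
eef_pos: [0.5433, 0.2893, 0.1176]
tcp_rot: [0.999, 0.05, 0.001, -0.0]
contact_force: [9.8, 0.9, -12.2]
opening: 0.338
```

>>> send_rows(
  translation=[
    [0,0,0],
    [0,0,0],
    [0,0,0],
    [0,0,0],
    [0,0,0],
  ],
  rotation=[
    [0,0,0],
    [0,0,0],
    [0,0,0],
    [0,0,0],
    [0,0,0],
  ],
  grip=[20,20,20,20,20],
)

```text
time: 11.22
eef_pos: [0.5433, 0.2893, 0.1176]
tcp_rot: [0.999, 0.05, 0.002, -0.0]
contact_force: [9.0, 1.6, -12.1]
opening: 0.342
```

>>> send_rows(
  translation=[
    [0,0,0.1],
    [0,0,0.2],
    [0,0,0.2],
    [0,0,0.2],
    [0,0,0],
  ],
  rotation=[
    [0,0,0],
    [0,0,0],
    [0,0,0],
    [0,0,0],
    [0,0,0],
  ],
  grip=[20,20,20,20,20],
)

```text
time: 11.85
eef_pos: [0.5434, 0.2893, 0.0978]
tcp_rot: [0.999, 0.05, 0.001, -0.0]
contact_force: [6.6, 0.2, -6.9]
opening: 0.339
```

It was held for 3.2 s with steady force and pose. Now down the rest of the way until it seats.

>>> send_rows(
  translation=[
    [0,0,0.1],
    [0,0,0.1],
    [0,0,0.1],
    [0,0,0.1],
    [0,0,0],
  ],
  rotation=[
    [0,0,0],
    [0,0,0],
    [0,0,0],
    [0,0,0],
    [0,0,0],
  ],
  grip=[20,20,20,20,20],
)

```text
time: 12.48
eef_pos: [0.5434, 0.2893, 0.089]
tcp_rot: [0.999, 0.05, 0.001, 0.0]
contact_force: [-0.3, -4.1, 3.8]
opening: 0.345
```

It is seated: z is back at 0.089 and the force has reversed to a push of 3.8 N. I'll release gently.

>>> send_rows(
  translation=[
    [0,0,0],
    [0,0,0],
    [0,0,0],
    [0,0,0],
    [0,0,0],
  ],
  rotation=[
    [0,0,0],
    [0,0,0],
    [0,0,0],
    [0,0,0],
    [0,0,0],
  ],
  grip=[30,34,45,60,75],
  squeeze=20,
)

```text
time: 13.1
eef_pos: [0.5421, 0.2896, 0.087]
tcp_rot: [0.999, 0.05, -0.0, -0.0]
contact_force: [0.1, 0.0, -0.3]
opening: 0.875
```

>>> send_rows(
  translation=[
    [0,0,0],
    [0,0,0],
    [0,0,0],
    [0,0,0],
  ],
  rotation=[
    [0,0,0],
    [0,0,0],
    [0,0,0],
    [0,0,0],
  ],
  grip=[80,80,80,80],
)

```text
time: 13.6
eef_pos: [0.5425, 0.2894, 0.0873]
tcp_rot: [0.999, 0.05, -0.0, -0.0]
contact_force: [-0.3, -0.5, 0.3]
opening: 0.937
```

>>> send_rows(
  translation=[
    [0,0,-0.5],
    [0,0,-1],
    [0,0,-1],
    [0,0,-1],
    [0,0,-1],
  ],
  rotation=[
    [0,0,0],
    [0,0,0],
    [0,0,0],
    [0,0,0],
    [0,0,0],
  ],
  grip=[80,80,80,80,80],
)

```text
time: 14.22
eef_pos: [0.5426, 0.2895, 0.2248]
tcp_rot: [0.999, 0.05, 0.001, -0.0]
contact_force: [0.1, -0.2, -0.3]
opening: 0.937
```

>>> send_rows(
  translation=[
    [0,0,-0.5],
    [0,0,0],
    [0,0,0],
  ],
  rotation=[
    [0,0,0],
    [0,0,0],
    [0,0,0],
  ],
  grip=[80,80,80],
)

```text
time: 14.6
eef_pos: [0.5418, 0.2892, 0.2358]
tcp_rot: [0.999, 0.05, -0.001, 0.0]
contact_force: [-0.5, 0.6, -1.1]
opening: 0.935
```

```bash
python3 - <<'E'
from h import *
s=ctrl.get_state();print(s["time"],s["eef_pos"].round(4),s["contact_force"].round(1))
i,K,M=cam("side");j,_,_=cam("scene")
cv2.imwrite("pics/e.png",np.hstack([cv2.resize(j[90:190,300:400],(400,400)),cv2.resize(i[230:350,100:220],(400,400))]))
a=np.load("scene0.npz")['i'];d=cv2.absdiff(a,j).max(2)
print("tail/dowel change px scene:",(d[170:250,215:300]>40).sum(),(d[250:340,85:180]>40).sum())
E
```

```text
14.6 [0.5418 0.2892 0.2358] [-0.5  0.6 -1.1]
tail/dowel change px scene: 0 1928
```

View pics/e.png

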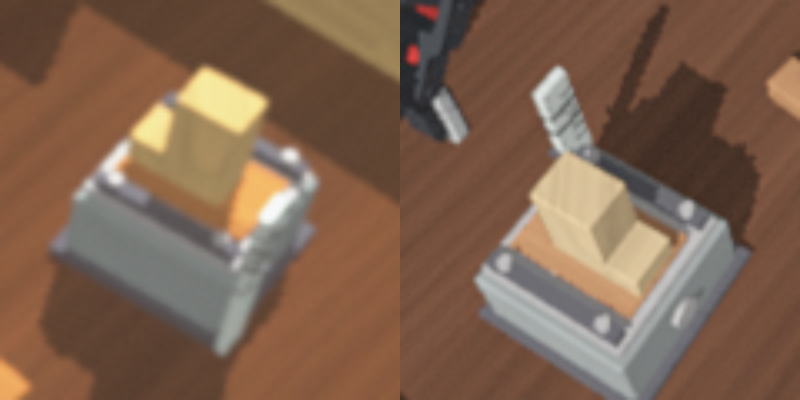

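The neck block is back at rest, matching the first views, and the gripper is clear. The dowel region differs from the first image, so I'll check whether that is only the arm's shadow.

```bash
python3 - <<'E'
from h import *
j,_,_=cam("scene");a=np.load("scene0.npz")['i']
cv2.imwrite("pics/d.png",np.hstack([cv2.resize(q[240:340,80:180],(350,350)) for q in(a,j)]))
E
```

```text
(no output)
```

View pics/d.png

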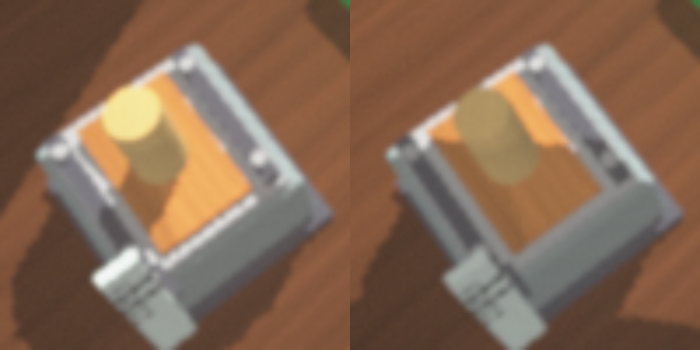

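It is only a shadow: the dowel at (132,112) in the left crop has the same position and geometry in both. I'll hand the job in.

```bash
python3 -c "
from plant import ticket,ctrl
print(ctrl.get_state()['contact_force']);print(ticket.sign_off())"
```

```text
[-0.44461554  0.32470303 -0.48540732]
the job is handed in; nothing more can be done
None
```

I gripped the neck block by its upright, pulled it straight up about 28.6 mm, held it there for 3.2 s and eased it down until it seated. Then I released it gently and backed off. The job is handed in, but it reported no verdict.

- **Lift:** The arm's height reading gave 28.6 mm. The camera gave 28–29 mm from the scene view and 30–31 mm from the side view, a disagreement of about 2 mm, but all are well inside the marks. The pull force was about 12 N, as expected at 28 mm. I did not read the index against the scale marks directly.
- **At the end:** The pictures show the neck block back at rest and the gripper clear above it. The force on the tool is within noise.
- **Other testers:** The tail block's part of the scene image is unchanged. The dowel's part differed from the first picture, but a close look showed only a moved shadow, with the dowel in the same place.

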